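# Clip the long test plate into the spreading holder

### The arm

A 6-joint arm with a two-finger parallel gripper is mounted at the origin on the work surface. World frame = base frame: x ahead of the robot, y to its left, z up, the work surface at z = 0. Lengths are in m, angles in rad, forces in N, time in s.
With the tool pointing down it reaches from about 0.35 to 0.775 m from the base axis. Payload 5.5 kg.
Tool frame: the origin (TCP) lies at the very end of the fingers, on their centre line; the grasp point (between the pads) lies hold_point_z behind it (hold_point_z is the distance from the TCP to the grasp point, in m); x points along the fingers, y is the direction in which the jaws open and shut, and the axes are right-handed (so a half turn about x gives the same grasp; the last joint's range is limited). The gripper opens to 85 mm and grips with 20 to 120 N. Pads are 22 mm wide; open, the fingers measure 114 mm over their backs; the gripper's body (76 mm by 85 mm) begins 54 mm behind the grasp point. The pads swing forward as they close: fully open they stand 13 mm farther back than shut.
Start: joints at [1.112, 0.313, 0.046, 1.304, 0, 1.431], TCP at [0.18, 0.546, 0.231] pointing down, gripper open.
Joint ranges: [-2.76, 2.76], [-0.86, 1.69], [-1.03, 1.26], [-2.2, 2.34], [-1.47, 1.5], [-3.14, 3.14]. Speed limits (rad/s): [2.57, 2.57, 3.14, 3.14, 3.14, 3.14].

### API

Orientations are given as a unit quaternion [w, x, y, z].
In Python, from workcell import * gives the robot as it stands. The module is installed in compiled form; this text tells all that it offers.
- The arm moves only by the tool step_arm, never from a script. Its argument "targets" is a list of rows, each a list of 3 entries, a list of its own where there are three numbers: the turn, a rotation vector about the tool's x, y, z in degrees, then the shift along the tool's x, y, z in cm, then the finger opening in cm, from 0 to 8.54. A call has exactly 10 rows; each row shifts and turns the commanded pose from where the row before left it, along the tool's axes as they then stand; what a row does not reach is not made up. A row lasts 1/10 s, in which the tool goes at most 50 mm and 8.59 degrees, less where a joint would pass 70% of its speed; a pose out of reach is approached as far as the arm can. A call with a gripper value outside its range is refused whole. The fingers move at their own pace and stop on an object; "force" is the grip in N (left out, the last holds). Time passes only in rows, so rows that do not move let the fingers close, or fill a call up. It gives the time, the measured TCP pose, the force and the opening at its end, in the units of the state.
- get_state(): the state, without advancing time (a new reading comes with each control period).
- read_camera(name): name is "scene" or "top"; returns the picture (420x560x3 uint8, red, green, blue); there is no depth.
- camera_model(name): a dict with "fx", "fy", "cx", "cy" (pixels), "dist_coeffs" ([k1, k2, p1, p2, k3] as OpenCV has them; the pictures are not rectified), "xyz" and "rotation" of the camera in the world. Camera axes: x right, y down, z forward; pixel columns grow to the right and rows downward; lengths in m; the calibration is good to about 2 mm. A picture is of the moment at which its call begins. camera_model takes no time and is no camera call.
- hand_in(): hands the job in, once; it reports no verdict.
Trained networks look in the newest picture that a camera, given by its name, has taken for a name from the list of things; names that differ only in an ending like _2 or _b are one class to them, and where a whole thing is asked for, a point or a joint stands for the part that bears it (a point fixed in the world has none). Each returns a list of dicts, best first, with "p" (0 to 1); they miss things now and then, are a little off and sometimes report something else, mostly with a low value. They report only what shows in the picture. A call takes as long as a camera call. They do not tell look-alikes from the thing itself.
- find_in(camera, label): "extent" ([left, top, width, height] in pixels, round what is visible of it).
- silhouettes(camera, label): "mask" (420x560 bool, what is visible of it) and "extent" ([left, top, width, height] in pixels, round what is visible of it).
The state is a dict: "clock": time; "joint_pos": joint angles; "qvel": joint speeds; "tau": joint torques, N m; "tcp_pos": TCP position; "orientation": TCP orientation; "wrist_force": force on the tool from outside, world axes, zero at the start; "ft_torque": the same for the moment, N m; "finger_gap": finger opening in m.
Only numpy, scipy, OpenCV 4.12 (cv2) and the standard library are available. Lean on these libraries where they do the work, as an engineer would, in place of code of your own. Each camera call takes 0.05 s, during which the arm holds its last target.

### The job

Load the long white test plate into the wooden spreading holder: slide its plain end under the steel spring clip, letting the plate's own edge lift the clip and keeping the gripper off the clip, then bring its black-gripped end over the low lip and set it down behind it. Leave the plate released, straight and flat on the wood, with the clip pressing on it. Leave the short plate and the other things on the counter where they are.

Things in the scene. Friction and masses are not known exactly. Their poses are not given: they have to be found in the camera images.
- plate: The long test plate: stiff white plastic, 130 (its x) x 60 (its y) x 5 mm, about 80 g. On it stands a black finger grip: an upright bar 40 mm long (along x), 12 mm wide (y), its top 32 mm above the plate's underside, its middle 42 mm from the plate's centre towards -x. Origin: centre of the underside; z up, x from the gripped (tail) end to the plain (nose) end.
- plate_nose (a point): Middle of the long plate's plain end edge, on the underside (x = +65 mm).
- plate_tail (a point): Middle of the long plate's edge at the gripped end, on the underside (x = -65 mm).
- short_plate: A plate of the same make but only 95 mm long (grip middle 24.5 mm from its centre towards -x). It is not wanted. Origin as for the long plate.
- holder: The spreading holder, fixed: wooden base 200 (x) x 84 (y) x 12 mm, the wood's face at z = 12 mm. Origin: centre of the underside; x runs from the lip end to the clip end. A 130 mm plate fits between lip and end stop with 10 mm to spare (plate centre at x = -23 to -13 mm); nothing guides it sideways. Two dark steel cheeks (y = +-37 mm, x = 80 mm, z up to 52 mm) carry the clip.
- lip (a point): Middle of the low aluminium lip, at its top on its inner face (holder x = -88 mm, z = 18 mm). The lip stands 6 mm above the wood, is 6 mm thick and crosses the whole width. Axes as the holder's.
- stop (a point): Middle of the face of the aluminium end stop, on the wood (holder x = 52 mm, z = 12 mm). The stop is a bar 70 mm wide, 14 mm high, below the clip; it limits how far a plate goes in. Axes as the holder's.
- seat (a point): Where the middle of the plate's underside lies when seated midway between lip and stop: on the wood at holder x = -18 mm, y = 0. Axes as the holder's.
- clip (a joint): Angle of the sprung steel clip (62 mm wide): 0 closed, growing as it lifts, about 0.08 with the plate flat under it. Hinge line at holder x = 80, z = 42 mm. Closed, it touches the wood at holder x = 22 mm; from there its front slopes up 28 degrees towards the lip, to a tip at x = -9, z = 29 mm: an edge arriving below that wedges it open. Smooth; presses with 3 N closed, 6 N at 0.2 rad.
- bottle_a: Small amber glass bottle, 28 mm across, 72 mm tall. Bystander. Origin: centre of its foot.
- bottle_b: Small amber glass bottle with a paper label, 28 mm across, 72 mm tall. Bystander. Origin: centre of its foot.
- tin: Flat aluminium tin, 60 mm across, 26 mm tall. Bystander. Origin: centre of its foot.
- beaker: Glass beaker, 72 mm across, 90 mm tall. Bystander. Origin: centre of its foot.
- spatula: Spatula 200 mm long lying flat. Bystander. Origin: under its middle.
- jar: Glass jar with metal cap, 60 mm across, 60 mm tall. Bystander. Origin: centre of its foot.
Mind the look-alikes: they are no part of the job. Leave any yellow look-alike of the plate alone.

How it is judged:
On the way:
1. the long plate's plain edge has lifted the clip and gone in under it (x of plate_nose in the frame of holder above 0.028 m and z of plate_nose in the frame of holder below 0.032 m and y of plate_nose in the frame of holder between -0.03 and 0.03 m and value of joint clip above 0.04 rad), for 0.1 s.
At the end, for the whole second after the job is handed in: The long plate lies released and still, flat on the wood (both ends within 2.5 mm of it), plain end under the clip, gripped end behind the lip, both ends within 12 mm of the holder's centre line, the clip resting on it (0.04 to 0.14 rad); the short plate is where it was (within 25 mm) (x of plate_nose in the frame of holder between 0.036 and 0.058 m and x of plate_tail in the frame of holder between -0.092 and -0.072 m and y of plate_nose in the frame of holder between -0.012 and 0.012 m and y of plate_tail in the frame of holder between -0.012 and 0.012 m and z of plate_nose in the frame of holder between 0.009 and 0.0145 m and z of plate_tail in the frame of holder between 0.009 and 0.0145 m and value of joint clip between 0.04 and 0.14 rad and linear speed of plate below 0.01 m/s and distance of short_plate from where it was at the start of the episode below 0.025 m); the robot touches nothing.
It fails at once if the gripper or arm presses on the clip (over 2 N) (contact force between any of the fingers, the arm and clip above 2 N).
It fails at once if another thing on the counter is moved by more than 25 mm, or knocked over (distance of any of short_plate, bottle_a, bottle_b, tin, beaker, spatula, jar from where it was at the start of the episode above 0.025 m or angle between any of short_plate, bottle_a, bottle_b, tin, beaker, spatula, jar's own z axis and vertical above 0.5 rad).
It also fails if it takes over 40 s, if anything falls off the work surface, if the arm or the gripper's body presses on something with over 40 N, if the wrist force passes 120 N, or if a joint passes its speed limit or range.

## Working session

There is one attempt and no reset: what is moved stays moved. The work goes in short steps, Python scripts to look and compute and a tool call to move; the robot and the scene stay as the last step left them, time stands still between calls to the robot, and variables do not carry over. Pictures are saved under pics/ and viewed, and the job is handed in when it is done.

Besides the shell and the picture viewer there is one more tool, called after "Call:" as name(argument=value, ...) on one line, values as JSON. step_arm: Moves the arm, as the interface text tells. Its arguments: {"type":"object","properties":{"targets":{"type":"array","items":{"type":"array"}},"force":{"type":"number"}},"required":["targets"]}

```bash
mkdir -p pics; python3 - <<'E'
from workcell import *
import cv2
s=get_state()
for k in s: print(k,s[k])
for n in("scene","top"):
    im=read_camera(n); cv2.imwrite(f"pics/{n}0.png",im[:,:,::-1]); print(camera_model(n))
E
```

```text
clock 0.0
joint_pos [1.11238274e+00 3.13996767e-01 4.49476949e-02 1.30361760e+00
 1.47439702e-05 1.43116985e+00]
qvel [-0.00063499  0.00016099  0.00089906 -0.00197865 -0.00068681 -0.00188619]
tau [ 9.90658555e-04 -4.80626106e+01  2.98534477e+01  1.92982354e-02
  6.82979339e-05 -4.87225833e-06]
tcp_pos [0.17999461 0.54553989 0.23039817]
orientation [ 0.69794321  0.11160119  0.69834277 -0.11286197]
wrist_force [-0.08554975 -0.6291326  -0.63376583]
ft_torque [ 0.00736932 -0.0241589   0.02662486]
finger_gap 0.08521122485693908
{'fx': 515.4841233952562, 'fy': 515.4841233952562, 'cx': 275.8825989378639, 'cy': 205.51357935724795, 'dist_coeffs': array([-0.04531385,  0.        ,  0.        ,  0.        ,  0.        ]), 'xyz': array([1.32359103, 0.20638569, 0.88450876]), 'rotation': array([-0.22203714,  0.52430766,  0.76285266, -0.30636059])}
{'fx': 411.46962224687314, 'fy': 411.46962224687314, 'cx': 288.0162938537293, 'cy': 214.79060243181675, 'dist_coeffs': array([-0.08045414,  0.        ,  0.        ,  0.        ,  0.        ]), 'xyz': array([ 0.4054578, -0.0597997,  1.0669533]), 'rotation': array([ 0.05548529, -0.70231265,  0.70747603, -0.05617827])}
```

View pics/scene0.png

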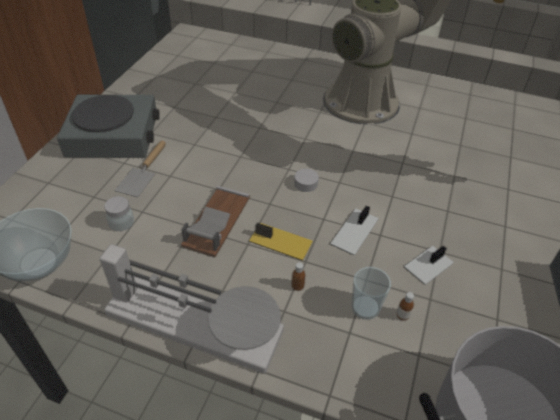

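View pics/top0.png

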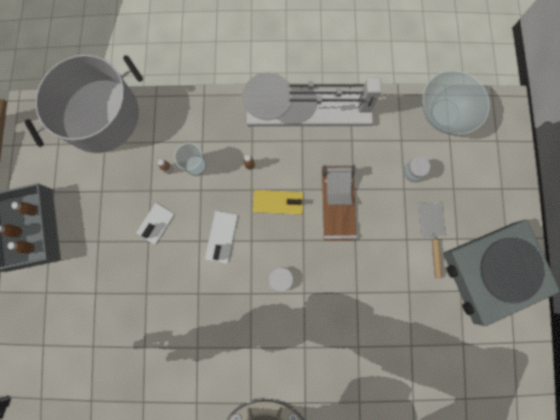

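```bash
cat > h.py <<'E'
from workcell import *
import cv2, numpy as np
from scipy.spatial.transform import Rotation as R
def cam(n):
    m=camera_model(n); K=np.array([[m['fx'],0,m['cx']],[0,m['fy'],m['cy']],[0,0,1]])
    q=np.array(m['rotation']); Rm=R.from_quat([q[1],q[2],q[3],q[0]]).as_matrix()
    return K,m['dist_coeffs'],Rm,np.array(m['xyz'])
def proj(n,P):
    K,d,Rm,t=cam(n); P=np.atleast_2d(P).astype(float)
    rv,_=cv2.Rodrigues(Rm.T); return cv2.projectPoints(P,rv,-Rm.T@t,K,d)[0][:,0]
def unproj(n,uv,z):
    K,d,Rm,t=cam(n); uv=np.array(uv,float).reshape(-1,1,2)
    p=cv2.undistortPoints(uv,K,d)[:,0]; r=np.c_[p,np.ones(len(p))]@Rm.T
    return t+r*((z-t[2])/r[:,2])[:,None]
def crop(im,x0,y0,w,h,k,name):
    c=cv2.resize(im[y0:y0+h,x0:x0+w,::-1],None,fx=k,fy=k,interpolation=cv2.INTER_CUBIC); cv2.imwrite(name,c)
E
python3 - <<'E'
from h import *
print(proj("top",[[0,0,0],[.5,0,0],[.5,.1,0]]))
for n in("top","scene"):
    im=read_camera(n); np.save(f"{n}0.npy",im)
    for l in("plate","short_plate","holder","clip"):
        r=silhouettes(n,l)
        print(n,l,[(round(x['p'],2),x['extent']) for x in r])
        for i,x in enumerate(r[:4]): np.save(f"m_{n}_{l}_{i}.npy",x['mask'])
    if n=="top":
        crop(im,190,150,180,130,4.4,"pics/t1.png")
    else: crop(im,170,160,220,120,3.6,"pics/s1.png")
E
```

```text
[[264.85709559 444.91117668]
 [264.57035508 243.66874454]
 [226.1738762  243.90429502]]
top plate [(0.6, [255.7, 190.9, 48.3, 19.9]), (0.26, [416.2, 201.3, 31.4, 74.4])]
top short_plate [(0.86, [138.7, 201.9, 37.5, 43.3])]
top holder [(0.9, [319.8, 162.4, 33.2, 78.7]), (0.5, [420.6, 202.1, 24.1, 74.7])]
top clip [(0.98, [327.5, 167.8, 22.8, 38.5]), (0.48, [402.3, 157.0, 32.6, 26.0])]
scene plate [(0.95, [249.6, 219.5, 62.2, 44.0]), (0.67, [334.6, 204.3, 43.4, 52.5])]
scene short_plate [(0.58, [405.7, 244.3, 45.6, 39.9])]
scene holder [(0.89, [181.1, 186.8, 68.6, 69.6])]
scene clip [(0.72, [184.2, 204.7, 45.8, 32.9]), (0.38, [404.3, 246.4, 45.3, 37.4]), (0.24, [294.4, 169.8, 23.7, 21.2])]
```

View pics/t1.png

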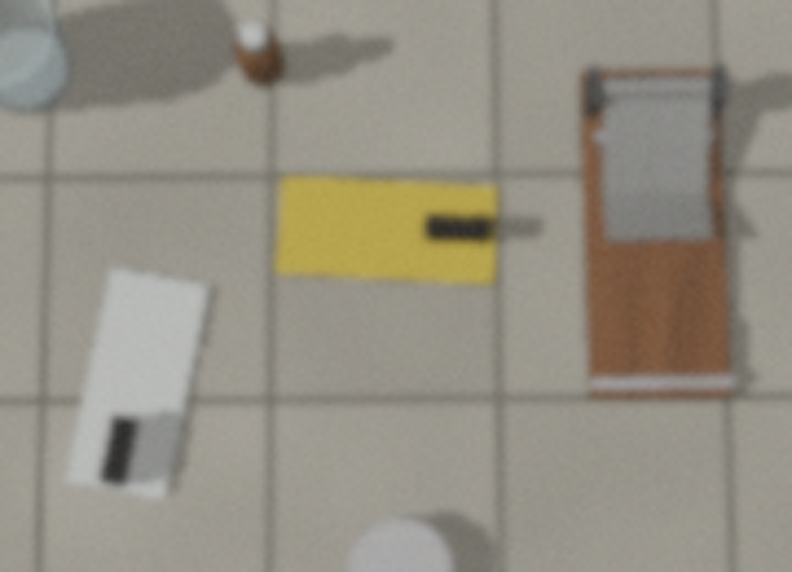

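View pics/s1.png

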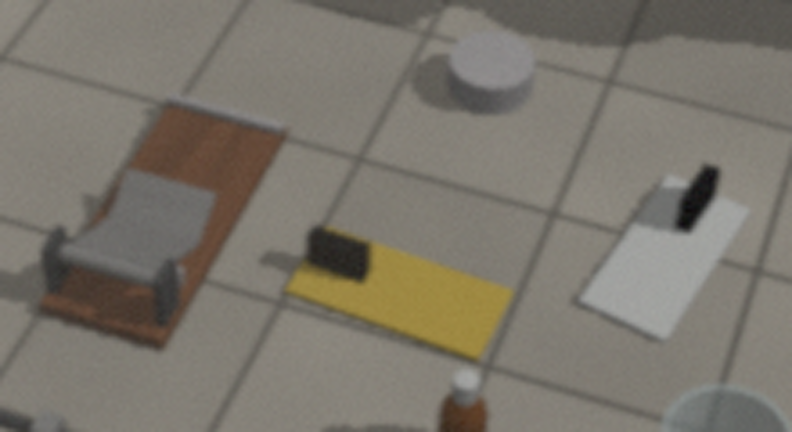

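```bash
cat > fit.py <<'E'
from h import *
from scipy.optimize import least_squares
def fit(obs,x0):
    # obs: list of (cam, uv, local pt)
    def T(p,L):
        c,s=np.cos(p[2]),np.sin(p[2]); L=np.array(L); return np.c_[p[0]+c*L[:,0]-s*L[:,1],p[1]+s*L[:,0]+c*L[:,1],L[:,2]]
    def res(p,k=None):
        out=[]
        for n in("top","scene"):
            o=[x for x in obs if x[0]==n]
            if o: out.append(proj(n,T(p,[x[2] for x in o]))-np.array([x[1] for x in o]))
        return np.vstack(out).ravel()
    r=least_squares(res,x0,loss="soft_l1"); return r.x,res(r.x).reshape(-1,2)
E
python3 - <<'E'
from fit import *
t=lambda x,y:((x+.5)/4.4+190-.5,(y+.5)/4.4+150-.5)
s=lambda x,y:((x+.5)/3.6+170-.5,(y+.5)/3.6+160-.5)
a=.065;b=.03
P=[("top",t(107,268),(a,b,.005)),("top",t(210,287),(a,-b,.005)),("top",t(170,497),(-a,-b,.005)),("top",t(67,482),(-a,b,.005)),
("scene",s(665,338),(a,b,.005)),("scene",s(578,299),(a,-b,.005)),("scene",s(749,207),(-a,b,.005)),("scene",s(667,178),(-a,-b,.005))]
for sel in("top","scene",None):
    p,r=fit([o for o in P if sel in(None,o[0])],[.5,.1,0]); print(sel,p.round(4),np.degrees(p[2]).round(2)); 
print(r.round(1).tolist())
A=.1;B=.042
H=[("top",t(585,70),(A,B,.012)),("top",t(722,70),(A,-B,.012)),("top",t(590,383),(-.091,B,.018)),("top",t(733,381),(-.091,-B,.018)),
("scene",s(40,305),(A,-B,.012)),("scene",s(160,346),(A,B,.012)),("scene",s(287,130),(-.091,B,.018)),("scene",s(171,100),(-.091,-B,.018))]
for sel in("top","scene",None):
    p,r=fit([o for o in H if sel in(None,o[0])],[.55,-.1,0]); print(sel,p.round(4),np.degrees(p[2]).round(2)); 
print(r.round(1).tolist())
# warp-based
for nm,c in(("plate",(.5,.11)),("hold",(.6,-.17))):
  for n in("top","scene"):
    im=np.load(f"{n}0.npy"); z=.005 if nm=="plate" else .012
    g=np.arange(-.15,.15,.0005); X,Y=np.meshgrid(c[0]-g,c[1]-g,indexing='ij')
    uv=proj(n,np.c_[X.ravel(),Y.ravel(),np.full(X.size,z)]).reshape(X.shape+(2,)).astype(np.float32)
    w=cv2.remap(im,uv,None,cv2.INTER_CUBIC); cv2.imwrite(f"pics/w_{nm}_{n}.png",w[:,:,::-1])
E
python3 -c "
import cv2,numpy as np
cv2.imwrite('pics/w.png',cv2.resize(np.vstack([np.hstack([cv2.imread(f'pics/w_{a}_{b}.png') for b in('top','scene')]) for a in('plate','hold')]),(600,600)))"
```

```text
top [ 0.5188  0.1128 -0.1692] -9.7
scene [ 0.5169  0.1129 -0.1861] -10.66
None [ 0.518   0.1129 -0.1796] -10.29
[[0.8, 0.1], [-0.2, -0.4], [-0.7, 1.1], [-0.0, 0.4], [0.1, 0.8], [-0.1, 0.6], [-0.0, 0.4], [-0.4, -1.2]]
top [ 0.6058 -0.1948 -0.0054] -0.31
scene [ 0.607  -0.1916 -0.0061] -0.35
None [ 0.6062 -0.1933 -0.0052] -0.3
[[-0.9, -0.4], [-0.4, -0.4], [-0.6, -0.0], [-0.5, 0.3], [-1.0, -0.4], [0.1, -0.7], [-0.7, -0.1], [-0.3, -0.7]]
```

View pics/w.png

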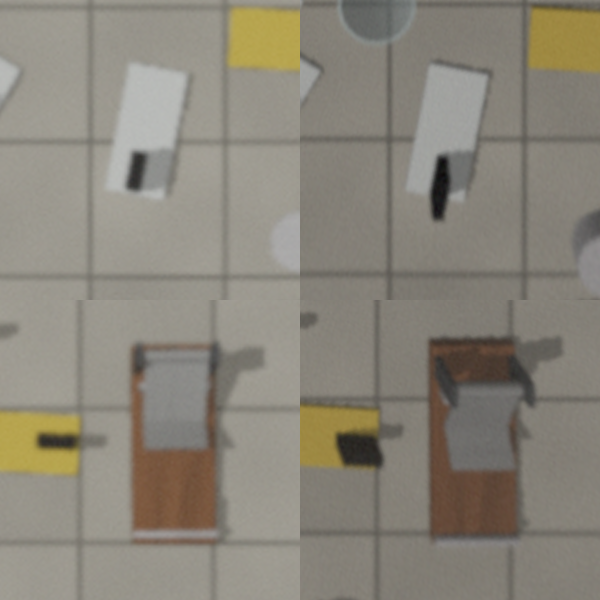

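```bash
cat >> h.py <<'E'
def pose():
    s=get_state(); q=s['orientation']; return np.array(s['tcp_pos']),R.from_quat([q[1],q[2],q[3],q[0]]),s
def goal_R(yaw,pitch=0,flip=1):
    # tool x down, tool y along +-plate y; pitch>0: nose down (about plate y)
    y=np.array([0,1,0])*flip; x=np.array([0,0,-1]); z=np.cross(x,y)
    return R.from_euler('z',yaw)*R.from_euler('y',pitch)*R.from_matrix(np.c_[x,y,z])
def delta(p,r,gp,gr):
    print("turn deg",np.degrees((r.inv()*gr).as_rotvec()).round(2),"shift cm in start axes",(r.inv().apply(gp-p)*100).round(2),"in goal axes",(gr.inv().apply(gp-p)*100).round(2))
E
python3 - <<'E'
import workcell
from h import *
print([k for k in dir(workcell) if not k.startswith('_')])
p,r,s=pose(); print(s['clock'],r.as_matrix().round(3))
try: print(hold_point_z)
except Exception as e: print(e)
for f in(1,-1): delta(p,r,np.array([.4767,.1205,.12]),goal_R(np.radians(-10.3),0,f))
E
```

```text
['MotionError', 'camera_model', 'find_in', 'get_state', 'hand_in', 'hold_point_z', 'read_camera', 'silhouettes']
0.6 [[ 0.     0.313  0.95 ]
 [ 0.     0.95  -0.313]
 [-1.     0.     0.   ]]
0.0187
turn deg [-7.96  0.   -0.01] shift cm in start axes [ 11.13 -31.12  41.49] in goal axes [ 11.13 -36.57  36.78]
turn deg [ 1.7204e+02 -1.0000e-02 -0.0000e+00] shift cm in start axes [ 11.13 -31.12  41.49] in goal axes [ 11.13  36.57 -36.78]
```

Call:
step_arm(targets=[[[-7.96, 0, 0], [0, 0, 0], 5], [[0, 0, 0], [0, -2.6, 2.6], 5], [[0, 0, 0], [0, -2.6, 2.6], 5], [[0, 0, 0], [0, -2.6, 2.6], 5], [[0, 0, 0], [0, -2.6, 2.6], 5], [[0, 0, 0], [0, -2.6, 2.6], 5], [[0, 0, 0], [0, -2.6, 2.6], 5], [[0, 0, 0], [0, -2.6, 2.6], 5], [[0, 0, 0], [0, -2.6, 2.6], 5], [[0, 0, 0], [0, -2.6, 2.6], 5]])

```text
clock: 1.6
tcp_pos: [0.3693, 0.2727, 0.2316]
orientation: [0.704, 0.064, 0.704, -0.063]
wrist_force: [0.1, 0.2, 0.4]
finger_gap: 0.0501
```

```bash
python3 - <<'E'
from h import *
p,r,s=pose(); print(s['clock'],p,s['finger_gap'])
delta(p,r,np.array([.4767,.1205,.10]),goal_R(np.radians(-10.3),0,1))
E
```

```text
1.6 [0.36931894 0.27270589 0.23157061] 0.05006694964205314
turn deg [ 0.    0.04 -0.03] shift cm in start axes [ 13.16 -13.06  13.28] in goal axes [ 13.16 -13.06  13.29]
```

Call:
step_arm(targets=[[[0, 0, 0], [0, -2.6, 2.6], 5], [[0, 0, 0], [0, -2.6, 2.6], 5], [[0, 0, 0], [0, -2.6, 2.7], 5], [[0, 0, 0], [1.0, -2.6, 2.7], 5], [[0, 0, 0], [2.0, -2.7, 2.7], 5], [[0, 0, 0], [3.0, 0, 0], 5], [[0, 0, 0], [3, 0, 0], 5], [[0, 0, 0], [3, 0, 0], 5], [[0, 0, 0], [1, 0, 0], 5], [[0, 0, 0], [0, 0, 0], 5]])

```text
clock: 2.6
tcp_pos: [0.4748, 0.1212, 0.1002]
orientation: [0.703, 0.063, 0.705, -0.064]
wrist_force: [-0.7, -0.4, 0.0]
finger_gap: 0.0502
```

```bash
python3 - <<'E'
from h import *
p,r,s=pose(); print(s['clock'],p,s['finger_gap'])
delta(p,r,np.array([.4767,.1205,.008]),goal_R(np.radians(-10.3),0,1))
for n in("top","scene"):
    im=read_camera(n)
    u=proj(n,[[.4767,.1205,.03]])[0].astype(int); print(u)
    crop(im,u[0]-50,u[1]-50,100,100,4,f"pics/{n}2.png")
cv2.imwrite("pics/c2.png",np.hstack([cv2.imread("pics/top2.png"),cv2.imread("pics/scene2.png")]))
E
```

```text
2.6 [0.47480357 0.12119364 0.1001658 ] 0.0502350304063673
turn deg [-0.01 -0.17  0.04] shift cm in start axes [ 9.22 -0.03  0.23] in goal axes [ 9.22 -0.03  0.2 ]
[216 252]
[363 211]
```

View pics/c2.png

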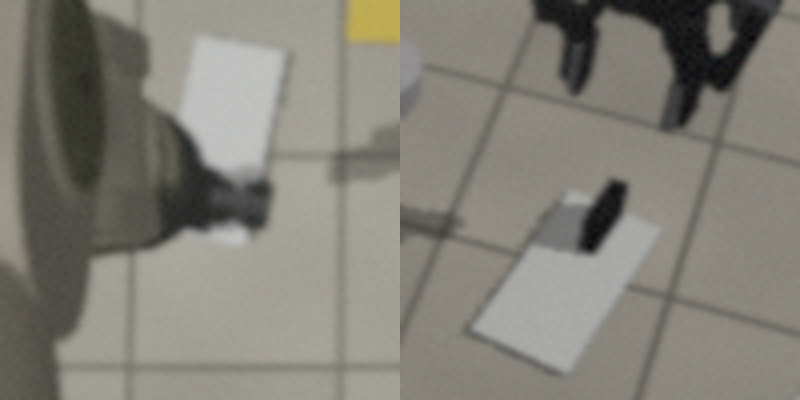

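The scene view (centred at pixel 363,211) shows the jaws straddling the black grip, above it and aligned with the plate. I'll descend and grip.

Call:
step_arm(targets=[[[0, 0, 0], [2.0, 0, 0.2], 5], [[0, 0, 0], [2.0, 0, 0], 5], [[0, 0, 0], [2.0, 0, 0], 5], [[0, 0, 0], [1.2, 0, 0], 5], [[0, 0, 0], [1.0, 0, 0], 5], [[0, 0, 0], [1.0, 0, 0], 5], [[0, 0, 0], [0, 0, 0], 5], [[0, 0, 0], [0, 0, 0], 3], [[0, 0, 0], [0, 0, 0], 1], [[0, 0, 0], [0, 0, 0], 0.5]], force=90)

```text
clock: 3.7
tcp_pos: [0.4786, 0.121, 0.0102]
orientation: [0.705, 0.064, 0.704, -0.063]
wrist_force: [-0.2, 0.2, -0.5]
finger_gap: 0.01
```

Call:
step_arm(targets=[[[0, 0, 0], [0, 0, 0], 0.5], [[0, 0, 0], [0, 0, 0], 0.5], [[0, 0, 0], [0, 0, 0], 0.5], [[0, 0, 0], [0, 0, 0], 0.5], [[0, 0, 0], [-0.2, 0, 0], 0.5], [[0, 0, 0], [-0.5, 0, 0], 0.5], [[0, 0, 0], [-1, 0, 0], 0.5], [[0, 0, 0], [-2, 0, 0], 0.5], [[0, 0, 0], [-2, 0, 0], 0.5], [[0, 0, 0], [0, 0, 0], 0.5]])

```text
clock: 4.7
tcp_pos: [0.4803, 0.1212, 0.0693]
orientation: [0.706, 0.064, 0.702, -0.063]
wrist_force: [-0.5, 0.5, -0.9]
finger_gap: 0.0101
```

```bash
python3 - <<'E'
from h import *
p,r,s=pose(); print(s['clock'],p,s['finger_gap'],s['wrist_force'])
for n in("top","scene"):
    im=read_camera(n); np.save(f"{n}3.npy",im)
    u=proj(n,[[.5,.1205,.06]])[0].astype(int); print(u)
    crop(im,u[0]-50,u[1]-50,100,100,4,f"pics/{n}3.png")
cv2.imwrite("pics/c3.png",np.hstack([cv2.imread("pics/top3.png"),cv2.imread("pics/scene3.png")]))
E
```

```text
4.7 [0.48032175 0.12117114 0.06931126] 0.010071766119123762 [-0.45424572  0.50771787 -0.8815886 ]
[214 241]
[362 209]
```

View pics/c3.png

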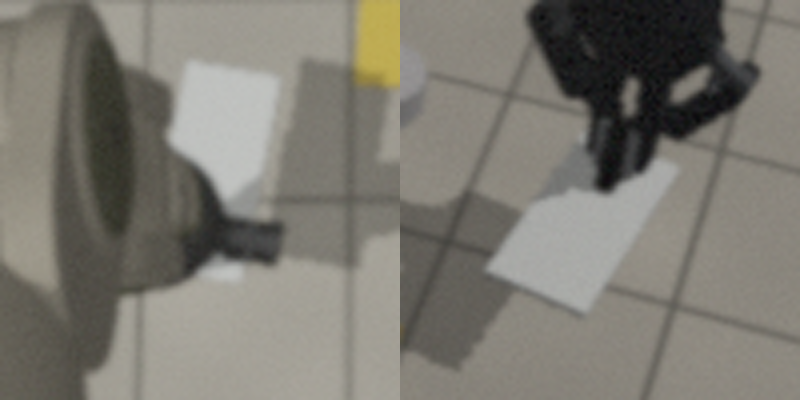

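```bash
python3 - <<'E'
from h import *
p,r,s=pose(); print(s['clock'],p,r.as_matrix().round(4))
delta(p,r,np.array([.466,-.1933,.12]),goal_R(np.radians(-.3),0,1))
E
```

```text
4.8 [0.47849654 0.12096081 0.06680771] [[ 1.600e-03  1.789e-01  9.839e-01]
 [ 2.000e-04  9.839e-01 -1.789e-01]
 [-1.000e+00  5.000e-04  1.500e-03]]
turn deg [-10.01   0.09  -0.02] shift cm in start axes [ -5.33 -31.14   4.4 ] in goal axes [ -5.32 -31.43  -1.09]
```

Call:
step_arm(targets=[[[0, 0, 0], [-2, 0, 0], 0.5], [[0, 0, 0], [-2, 0, 0], 0.5], [[-3, 0, 0], [-1.3, 0, 0], 0.5], [[-4, 0, 0], [0, 0, 0], 0.5], [[-3, 0, 0], [0, 0, 0], 0.5], [[0, 0, 0], [0, -1.4, 0], 0.5], [[0, 0, 0], [0, -2.5, -0.3], 0.5], [[0, 0, 0], [0, -2.5, -0.3], 0.5], [[0, 0, 0], [0, -2.5, -0.5], 0.5], [[0, 0, 0], [0, -2.5, 0], 0.5]])

```text
clock: 5.8
tcp_pos: [0.4647, 0.0056, 0.1183]
orientation: [0.706, 0.002, 0.708, -0.002]
wrist_force: [0.1, -0.3, -1.2]
finger_gap: 0.01
```

Call:
step_arm(targets=[[[0, 0, 0], [0, -2.5, 0], 0.5], [[0, 0, 0], [0, -2.5, 0], 0.5], [[0, 0, 0], [0, -2.5, 0], 0.5], [[0, 0, 0], [0, -2.5, 0], 0.5], [[0, 0, 0], [0, -2.5, 0], 0.5], [[0, 0, 0], [0, -2.5, 0], 0.5], [[0, 0, 0], [0, -2.5, 0], 0.5], [[0, 0, 0], [0, -1.7, 0], 0.5], [[0, 0, 0], [0, -0.8, 0], 0.5], [[0, 0, 0], [0, 0, 0], 0.5]])

```text
clock: 6.8
tcp_pos: [0.4646, -0.194, 0.1186]
orientation: [0.707, 0.003, 0.707, -0.003]
wrist_force: [-0.5, 0.2, -0.8]
finger_gap: 0.0099
```

```bash
python3 - <<'E'
from h import *
for n in("top","scene"):
    im=read_camera(n); np.save(f"{n}4.npy",im)
    u=proj(n,[[.53,-.1933,.1]])[0].astype(int); o=(u-50); print(u,o)
    crop(im,o[0],o[1],100,100,4,f"pics/{n}4.png")
cv2.imwrite("pics/c4.png",np.hstack([cv2.imread("pics/top4.png"),cv2.imread("pics/scene4.png")]))
p,r,s=pose(); print(s['clock'],p,s['finger_gap'],s['wrist_force'])
delta(p,r,np.array([.466,-.1933,.12]),goal_R(np.radians(-.3),0,1))
E
```

```text
[343 226] [293 176]
[228 169] [178 119]
6.9 [ 0.46469632 -0.19252451  0.11877536] 0.010215769541763009 [ 0.04455417 -0.06745481 -0.32800922]
turn deg [-0.04 -0.06 -0.06] shift cm in start axes [-0.12 -0.08  0.13] in goal axes [-0.12 -0.08  0.13]
```

View pics/c4.png

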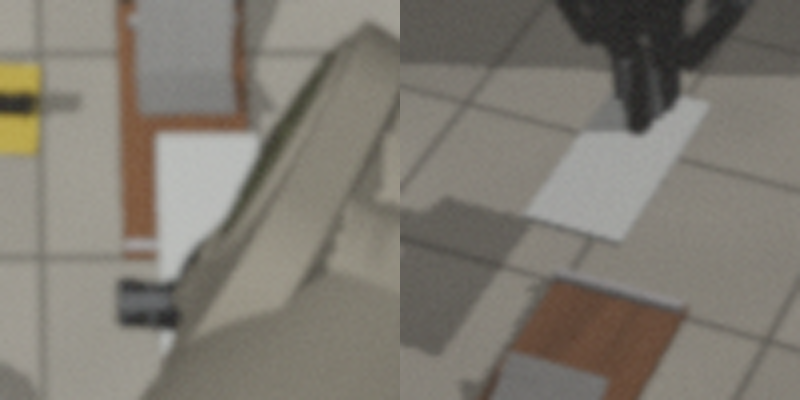

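```bash
cat > fit2.py <<'E'
from h import *
from scipy.optimize import least_squares
def fit5(obs,x0,w=(0,0,0,2000,200)):
    def T(p,L): return R.from_euler('ZY',[p[2],p[4]]).apply(np.array(L))+[p[0],p[1],p[3]]
    def raw(p): return np.vstack([proj(n,T(p,[o[2] for o in obs if o[0]==n]))-np.array([o[1] for o in obs if o[0]==n]) for n in("top","scene") if any(o[0]==n for o in obs)])
    f=lambda p:np.r_[raw(p).ravel(),(p-x0)*np.array(w)*.2]
    r=least_squares(f,x0); return r.x,raw(r.x)
E
python3 - <<'E'
from fit2 import *
t=lambda x,y:((x+.5)/4+293-.5,(y+.5)/4+176-.5)
s=lambda x,y:((x+.5)/4+178-.5,(y+.5)/4+119-.5)
a=.065;b=.03
P=[("top",t(157,132),(a,b,.005)),("top",t(258,134),(a,-b,.005)),
("scene",s(222,241),(a,b,.005)),("scene",s(127,217),(a,-b,.005)),("scene",s(309,100),(-a,b,.005))]
p,r=fit5(P,np.array([.508,-.193,0,.1095,0])); print(p.round(4),np.degrees(p[[2,4]])); print(r.round(1).tolist())
E
```

```text
[ 0.5048 -0.1937  0.008   0.1099  0.0074] [0.4599524  0.42586496]
[[-0.6, 0.7], [-0.4, -0.2], [-0.1, 0.1], [-1.1, -0.5], [0.1, 0.4]]
```

Call:
step_arm(targets=[[[0, 0, 0], [2, 0, 0.1], 0.5], [[0, 0, 0], [2, 0, 0], 0.5], [[0, 0, 0], [1.5, 0, 0], 0.5], [[0, 2, 0], [0, 0, 0], 0.5], [[0, 2, 0], [0, 0, 0], 0.5], [[0, 1, 0], [0, 0, 0], 0.5], [[0, 0, 0], [1, 0, 0.1], 0.5], [[0, 0, 0], [1, 0, 0.1], 0.5], [[0, 0, 0], [0.5, 0, 0], 0.5], [[0, 0, 0], [0, 0, 0], 0.5]])

```text
clock: 7.9
tcp_pos: [0.4648, -0.1923, 0.0379]
orientation: [0.675, 0.003, 0.738, -0.001]
wrist_force: [-0.0, -0.5, -0.9]
finger_gap: 0.01
```

```bash
python3 - <<'E'
from h import *
for n in("top","scene"):
    im=read_camera(n); np.save(f"{n}5.npy",im)
    u=proj(n,[[.56,-.1933,.03]])[0].astype(int); o=(u-50); print(u,o)
    crop(im,o[0],o[1],100,100,4,f"pics/{n}5.png")
cv2.imwrite("pics/c5.png",np.hstack([cv2.imread("pics/top5.png"),cv2.imread("pics/scene5.png")]))
p,r,s=pose(); print(s['clock'],p,s['finger_gap'],s['wrist_force'])
delta(p,r,np.array([.481,-.1926,.034]),goal_R(np.radians(-.6),np.radians(5),1))
E
```

```text
[339 218] [289 168]
[224 199] [174 149]
8.0 [ 0.46568961 -0.19284775  0.03896908] 0.010019531759569773 [ 0.26539234 -0.52776667 -1.24786976]
turn deg [ 0.28 -0.03 -0.  ] shift cm in start axes [0.36 0.03 1.57] in goal axes [0.36 0.04 1.57]
```

View pics/c5.png

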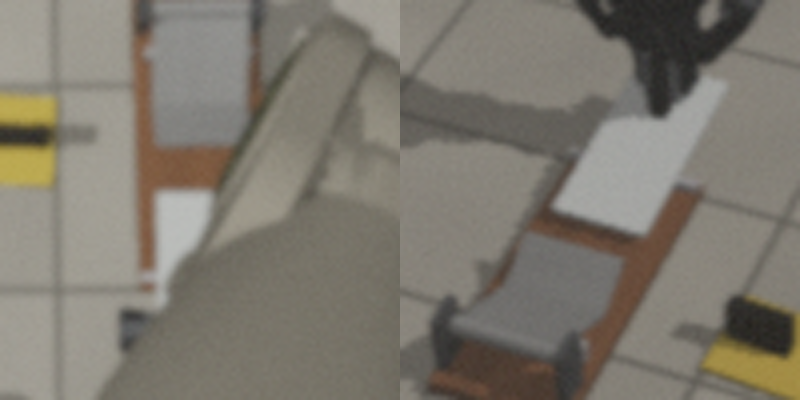

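```bash
python3 - <<'E'
from fit2 import *
t=lambda x,y:((x+.5)/4+289-.5,(y+.5)/4+168-.5)
s=lambda x,y:((x+.5)/4+174-.5,(y+.5)/4+149-.5)
a=.065;b=.03
P=[("top",t(156,190),(a,b,.005)),
("scene",s(244,235),(a,b,.005)),("scene",s(152,206),(a,-b,.005)),("scene",s(326,81),(-a,b,.005))]
p,r=fit5(P,np.array([.506,-.193,0,.027,.09])); print(p.round(4),np.degrees(p[[2,4]])); print(r.round(1).tolist())
E
```

```text
[ 0.5047 -0.1934  0.0079  0.027   0.0893] [0.45273551 5.1153308 ]
[[-0.0, 0.0], [0.1, -0.3], [-0.4, 0.4], [0.2, -0.1]]
```

Call:
step_arm(targets=[[[0.6, 0, 0], [0.4, 0, 0], 0.5], [[0, 0, 0], [-0.05, 0, 0.6], 0.5], [[0, 0, 0], [-0.09, 0, 1], 0.5], [[0, 0, 0], [-0.09, 0, 1], 0.5], [[0, 0, 0], [-0.09, 0, 1], 0.5], [[0, 0, 0], [-0.06, 0, 0.7], 0.5], [[0, 0, 0], [-0.06, 0, 0.7], 0.5], [[0, 0, 0], [-0.06, 0, 0.7], 0.5], [[0, 0, 0], [-0.06, 0, 0.7], 0.5], [[0, 0, 0], [0, 0, 0], 0.5]], force=110)

```text
clock: 9.0
tcp_pos: [0.5298, -0.1935, 0.0341]
orientation: [0.675, 0.006, 0.738, -0.005]
wrist_force: [-2.2, 1.5, -5.8]
finger_gap: 0.0094
```

```bash
python3 - <<'E'
from h import *
for n in("top","scene"):
    im=read_camera(n); np.save(f"{n}6.npy",im)
    u=proj(n,[[.56,-.1933,.03]])[0].astype(int); o=(u-50); print(u,o)
    crop(im,o[0],o[1],100,100,4,f"pics/{n}6.png")
cv2.imwrite("pics/c6.png",np.hstack([cv2.imread("pics/top6.png"),cv2.imread("pics/scene6.png")]))
p,r,s=pose(); print(s['clock'],p,s['finger_gap'],s['wrist_force'])
delta(p,r,np.array([.549,-.1926,.034]),goal_R(np.radians(-.8),np.radians(5),1))
E
```

```text
[339 218] [289 168]
[224 199] [174 149]
9.1 [ 0.52961338 -0.19348047  0.03448449] 0.009932205425631137 [-1.64873695  1.84938345 -6.47641762]
turn deg [-0.08 -0.07 -0.02] shift cm in start axes [-0.12  0.12  1.93] in goal axes [-0.12  0.12  1.93]
```

View pics/c6.png

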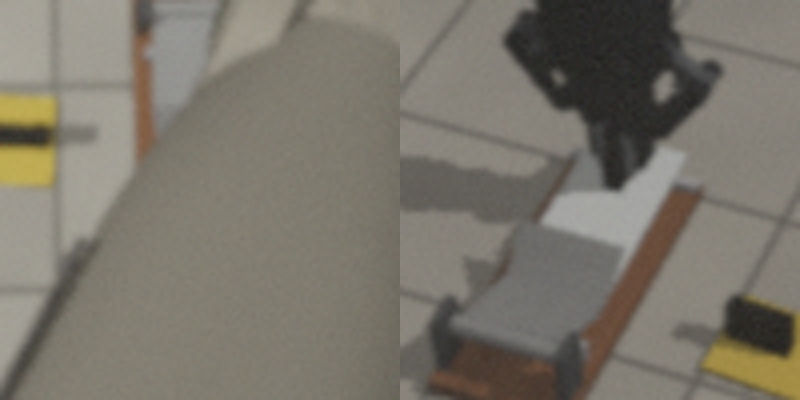

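Call:
step_arm(targets=[[[0, 0, 0], [-0.03, 0, 0.4], 0.5], [[0, 0, 0], [-0.03, 0, 0.4], 0.5], [[0, 0, 0], [-0.03, 0, 0.4], 0.5], [[0, 0, 0], [-0.03, 0, 0.4], 0.5], [[0, 0, 0], [0, 0, 0.3], 0.5], [[0, 0, 0], [0, 0, 0], 0.5], [[0, 0, 0], [0, 0, 0], 0.5], [[0, 0, 0], [0, 0, 0], 0.5], [[0, 0, 0], [0, 0, 0], 0.5], [[0, 0, 0], [0, 0, 0], 0.5]])

```text
clock: 10.1
tcp_pos: [0.5496, -0.1944, 0.0351]
orientation: [0.676, 0.005, 0.737, -0.006]
wrist_force: [0.1, 0.1, -6.6]
finger_gap: 0.0096
```

```bash
python3 - <<'E'
from h import *
for n in("scene",):
    im=read_camera(n); np.save(f"{n}7.npy",im)
    u=proj(n,[[.56,-.1933,.03]])[0].astype(int); o=(u-50); print(u,o)
    crop(im,o[0],o[1],100,100,6,f"pics/{n}7.png")
p,r,s=pose(); print(s['clock'],p,s['finger_gap'],s['wrist_force'])
delta(p,r,np.array([.5482,-.1930,.021]),goal_R(np.radians(-.8),0,1))
E
```

```text
[224 199] [174 149]
10.15 [ 0.54962615 -0.19441903  0.03506415] 0.009603926943256605 [-0.51833298 -0.52690523 -4.90130026]
turn deg [-0.1  -4.92  0.06] shift cm in start axes [ 1.41  0.14 -0.02] in goal axes [ 1.41  0.14 -0.14]
```

View pics/scene7.png

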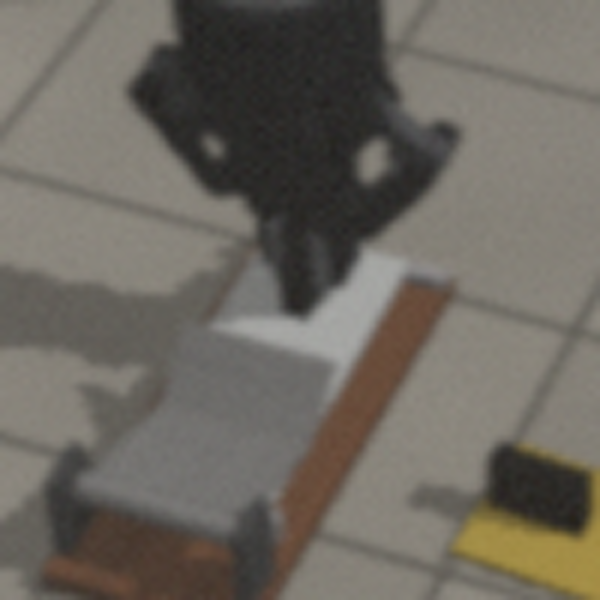

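```bash
python3 - <<'E'
from h import *
s=lambda x,y:((x+.5)/6+174-.5,(y+.5)/6+149-.5)
for z in(.028,.033): print(unproj("scene",[s(411,260)],z)-[.6062,-.1933,0])
print(unproj("scene",[s(455,285)],.018)-[.6062,-.1933,0])
E
```

```text
[[-0.08759987  0.02713131  0.028     ]]
[[-0.08290061  0.02930615  0.033     ]]
[[-0.09026705  0.04476021  0.018     ]]
```

Call:
step_arm(targets=[[[0, 0, 0], [0.2, 0, -0.05], 0.5], [[0, -1, 0], [0.19, 0, 0], 0.5], [[0, -1, 0], [0.19, 0, 0], 0.5], [[0, -1, 0], [0.19, 0, 0], 0.5], [[0, -1, 0], [0.19, 0, 0], 0.5], [[0, -1, 0], [0.19, 0, 0], 0.5], [[0, 0, 0], [0.1, 0, -0.05], 0.5], [[0, 0, 0], [0, 0, 0], 0.5], [[0, 0, 0], [0, 0, 0], 0.5], [[0, 0, 0], [0, 0, 0], 0.5]])

```text
clock: 11.15
tcp_pos: [0.547, -0.1943, 0.0225]
orientation: [0.707, 0.005, 0.707, -0.006]
wrist_force: [-2.0, -0.2, -0.7]
finger_gap: 0.0096
```

```bash
python3 - <<'E'
from h import *
for n in("scene",):
    im=read_camera(n); np.save(f"{n}8.npy",im)
    u=proj(n,[[.56,-.1933,.03]])[0].astype(int); o=(u-50); print(u,o)
    crop(im,o[0],o[1],100,100,6,f"pics/{n}8.png")
p,r,s=pose(); print(s['clock'],p,s['finger_gap'],s['wrist_force'],s['ft_torque'])
delta(p,r,np.array([.5482,-.1930,.021]),goal_R(np.radians(-.8),0,1))
E
```

```text
[224 199] [174 149]
11.2 [ 0.54705265 -0.19429519  0.02242063] 0.009589733173461385 [-2.88466844  0.06917683 -1.03551004] [ 0.07421483  0.53064173 -0.00499644]
turn deg [-0.11 -0.05  0.05] shift cm in start axes [0.14 0.13 0.11] in goal axes [0.14 0.13 0.11]
```

View pics/scene8.png

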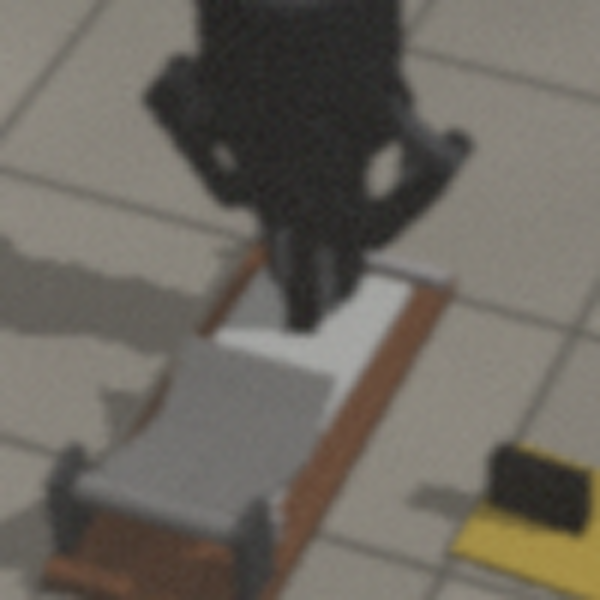

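```bash
python3 - <<'E'
from h import *
s=lambda x,y:((x+.5)/6+174-.5,(y+.5)/6+149-.5)
for z in(.018,.0195): print(unproj("scene",[s(413,284)],z)-[.6062,-.1933,0])
# predicted outline overlay
im=np.load("scene8.npy")
def ov(P): return ((proj("scene",P)+.5-[174,149])*6-.5)
H=np.array([.6062,-.1933,0])
for cx in(-.018,-.021): print(cx,ov(H+[[cx-.065,.03,.018],[cx-.065,.03,.0135]]).round(0))
print("lip inner y=.03", ov(H+[[-.088,.03,.018],[-.088,.042,.018],[-.094,.042,.018]]).round(0))
E
python3 -c "
import cv2;im=cv2.imread('pics/scene8.png');cv2.imwrite('pics/z8.png',cv2.resize(im[220:340,340:480],None,fx=5,fy=5,interpolation=cv2.INTER_CUBIC))"
```

```text
[[-0.08462303  0.02895917  0.018     ]]
[[-0.08323468  0.02960093  0.0195    ]]
-0.018 [[414. 287.]
 [414. 295.]]
-0.021 [[417. 282.]
 [417. 290.]]
lip inner y=.03 [[419. 279.]
 [446. 287.]
 [452. 277.]]
```

View pics/z8.png

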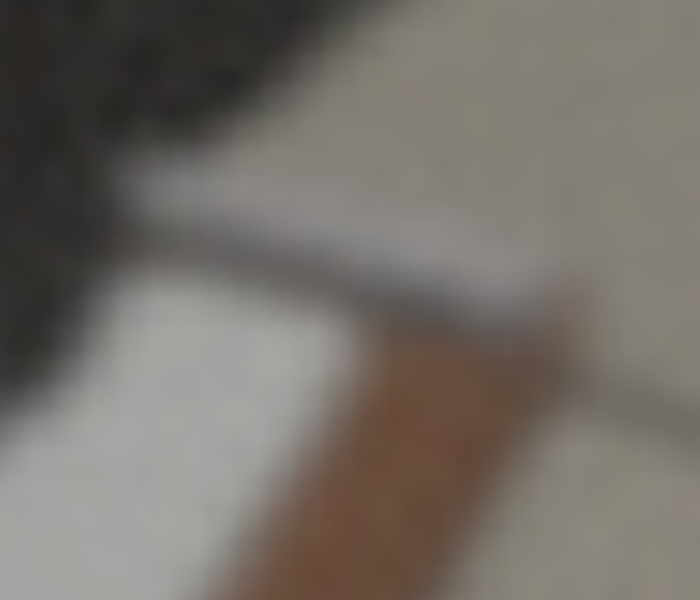

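Call:
step_arm(targets=[[[0, 0, 0], [0.1, 0, 0], 0.5], [[0, 0, 0], [0.1, 0, 0], 0.5], [[0, 0, 0], [0, 0, 0], 0.5], [[0, 0, 0], [0, 0, 0], 0.5], [[0, 0, 0], [0, 0, 0], 1.5], [[0, 0, 0], [0, 0, 0], 2.5], [[0, 0, 0], [0, 0, 0], 4], [[0, 0, 0], [0, 0, 0], 4], [[0, 0, 0], [0, 0, 0], 4], [[0, 0, 0], [0, 0, 0], 4]])

```text
clock: 12.2
tcp_pos: [0.5474, -0.1943, 0.0202]
orientation: [0.707, 0.005, 0.707, -0.006]
wrist_force: [0.1, 0.1, 0.5]
finger_gap: 0.0399
```

Call:
step_arm(targets=[[[0, 0, 0], [-0.5, 0, 0], 4], [[0, 0, 0], [-1, 0, 0], 4], [[0, 0, 0], [-2, 0, 0], 4], [[0, 0, 0], [-2, 0, 0], 4], [[0, 0, 0], [-3, 0, 0], 4], [[0, 0, 0], [-3, 0, 0], 4], [[0, 0, 0], [-2, 2, -2], 4], [[0, 0, 0], [0, 3, -3], 4], [[0, 0, 0], [0, 3, -3], 4], [[0, 0, 0], [0, 3, -3], 4]])

```text
clock: 13.2
tcp_pos: [0.4383, -0.0817, 0.1563]
orientation: [0.708, 0.005, 0.706, -0.006]
wrist_force: [0.3, 0.7, 1.3]
finger_gap: 0.0398
```

Call:
step_arm(targets=[[[0, 0, 0], [0, 3, 0], 4], [[0, 0, 0], [0, 3, 0], 4], [[0, 0, 0], [0, 3, 0], 4], [[0, 0, 0], [0, 3, 0], 4], [[0, 0, 0], [0, 3, 0], 4], [[0, 0, 0], [0, 3, 0], 4], [[0, 0, 0], [0, 3, 0], 4], [[0, 0, 0], [0, 3, 0], 4], [[0, 0, 0], [0, 0, 0], 4], [[0, 0, 0], [0, 0, 0], 4]])

```text
clock: 14.2
tcp_pos: [0.4429, 0.1579, 0.1557]
orientation: [0.707, 0.005, 0.707, -0.005]
wrist_force: [-1.1, -0.1, -0.0]
finger_gap: 0.0402
```

```bash
python3 - <<'E'
from h import *
for n in("top","scene"):
    im=read_camera(n); np.save(f"{n}9.npy",im); cv2.imwrite(f"pics/full{n}9.png",im[:,:,::-1])
    u=proj(n,[[.58,-.1933,.03]])[0].astype(int); o=(u-40); print(u,o)
    crop(im,o[0],o[1],80,80,5,f"pics/{n}9.png")
cv2.imwrite("pics/c9.png",np.hstack([cv2.imread("pics/top9.png"),cv2.imread("pics/scene9.png")]))
p,r,s=pose(); print(s['clock'],p,s['finger_gap'],s['wrist_force'])
E
```

```text
[339 210] [299 170]
[220 205] [180 165]
14.3 [0.442943   0.15694021 0.15542701] 0.039834932192319386 [ 0.11468657 -0.53973412 -1.40245831]
```

View pics/c9.png

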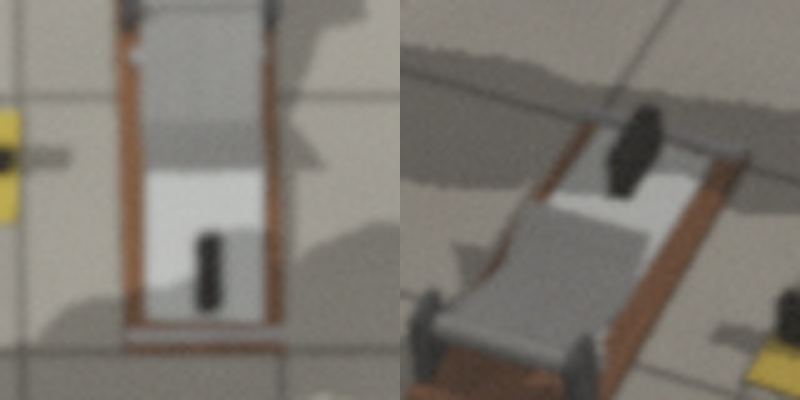

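View pics/fulltop9.png

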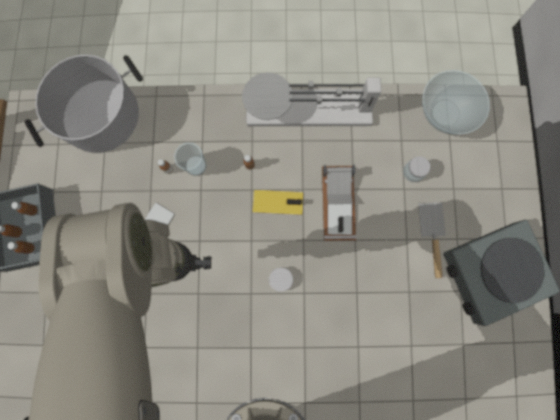

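```bash
python3 - <<'E'
from fit2 import *
t=lambda x,y:((x+.5)/5+299-.5,(y+.5)/5+170-.5)
s=lambda x,y:((x+.5)/5+180-.5,(y+.5)/5+165-.5)
H=np.array([.6062,-.1933,0])
print("tail corners top",(unproj("top",[t(145,322),t(267,322)],.017)-H).round(4))
print("tail +y corner scene",(unproj("scene",[s(303,180)],.017)-H).round(4))
print("lip inner",(unproj("top",[t(127,328),t(282,327)],.018)-H).round(4))
# intensity profile along holder x at y=+-.02 in top
im=np.load("top9.npy")
for y in(-.022,0.022):
    xs=np.arange(-.1,-.07,.002); uv=proj("top",H+np.c_[xs,np.full(len(xs),y),np.full(len(xs),.017)]).astype(np.float32)
    v=cv2.remap(im,uv[None],None,cv2.INTER_LINEAR)[0]; print([(round(1000*x),*c) for x,c in zip(xs,v.tolist())])
# plate sides
for n in("top","scene"):
  im=np.load(n+"9.npy")
  for x in(-.03,-.06,-.075):
    ys=np.arange(-.045,.046,.001); uv=proj(n,H+np.c_[np.full(len(ys),x),ys,np.full(len(ys),.017)]).astype(np.float32)
    v=cv2.remap(im,uv[None],None,cv2.INTER_LINEAR)[0].astype(int); b=v[:,2]*1./v[:,0]; m=ys[b>.75]; m=m[abs(m)<.038]; print(n,x,m.min(),m.max())
E
```

```text
tail corners top [[-0.0841  0.0306  0.017 ]
 [-0.0846 -0.0322  0.017 ]]
tail +y corner scene [[-0.069   0.0299  0.017 ]]
lip inner [[-0.0872  0.04    0.018 ]
 [-0.0873 -0.0397  0.018 ]]
[(-100, 92, 80, 69), (-98, 92, 75, 64), (-96, 99, 84, 75), (-94, 108, 98, 93), (-92, 117, 110, 106), (-90, 119, 113, 109), (-88, 117, 108, 104), (-86, 119, 111, 106), (-84, 128, 124, 118), (-82, 141, 139, 135), (-80, 145, 146, 143), (-78, 146, 147, 145), (-76, 146, 147, 146), (-74, 147, 148, 147), (-72, 145, 148, 145)]
[(-100, 98, 85, 74), (-98, 98, 83, 71), (-96, 103, 90, 81), (-94, 112, 104, 98), (-92, 122, 117, 115), (-90, 123, 117, 113), (-88, 117, 108, 102), (-86, 114, 104, 96), (-84, 120, 112, 104), (-82, 130, 126, 122), (-80, 139, 138, 135), (-78, 144, 145, 142), (-76, 145, 146, 144), (-74, 146, 147, 144), (-72, 145, 147, 145)]
top -0.03 -0.03399999999999999 0.03100000000000007
top -0.06 -0.03299999999999999 0.03100000000000007
top -0.075 -0.03199999999999999 0.03200000000000007
scene -0.03 -0.03499999999999999 0.03000000000000007
scene -0.06 -0.03399999999999999 0.03100000000000007
scene -0.075 -0.03399999999999999 0.03100000000000007
```

```bash
python3 - <<'E'
from h import *
H=np.array([.6062,-.1947,0]); im=np.load("scene9.npy"); k=10; o=np.array([205,165])
c=cv2.resize(im[165:225,205:265,::-1],None,fx=k,fy=k,interpolation=cv2.INTER_CUBIC)
for z in(.017,.012):
  P=H+np.array([[-.0835,-.03,z],[-.0835,.03,z],[-.01,.03,z]])
  cv2.polylines(c,[((proj("scene",P)+.5-o)*k-.5).round().astype(np.int32)],False,(0,0,255) if z>.015 else (0,255,0),1)
cv2.imwrite("pics/z9.png",c)
E
```

```text
(no output)
```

View pics/z9.png

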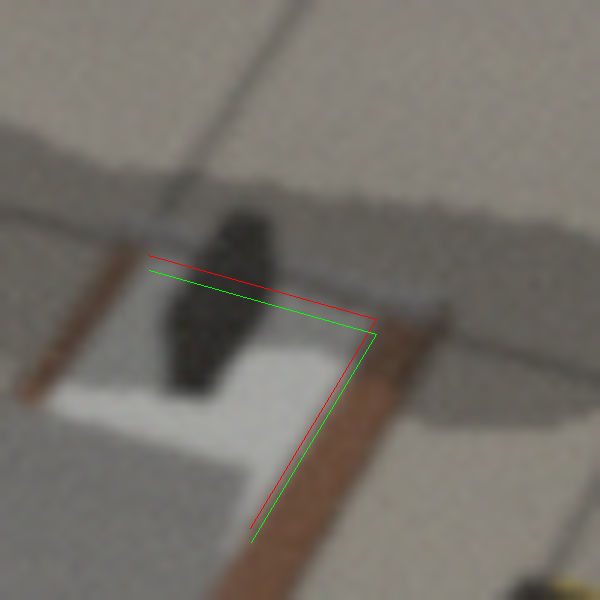

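```bash
python3 -c "
from workcell import *
print(hand_in(), get_state()['clock'])"
```

```text
the job is handed in; nothing more can be done
the job is handed in; nothing more can be done
```

The long plate is loaded in the holder and I have handed the job in; no verdict was reported. I gripped it by its black bar and slid the plain end under the clip nose-down. The plate's own edge lifted the clip. I then flattened the plate so its gripped end came down behind the lip, released it and withdrew the arm.

**Last checks at 14.3 s, just before handing in (holder frame):**

| What | Measured | Allowed |
|---|---|---|
| Gripped end, x | about -83.5 mm | -92 to -72 mm |
| Plain end, x (gripped end plus the 130 mm plate length) | about +46.5 mm | 36 to 58 mm |
| Sideways offset | about -1.4 mm | ±12 mm |

- **Flatness:** the outline of a plate lying flat on the wood matches the scene picture, with a thin strip of wood showing between plate and lip. This is a visual match, not a height measurement.
- **Clip:** the pictures show it resting on the plate. I had no direct reading of its angle or of the force on it; the gripper was never seen near it.
- **Other things:** the top view shows the yellow plate, bottles, beaker, tin, jar and spatula where they were. The arm partly hid the short plate in that last picture, but I never went near it.
- **Readings that disagreed:** one spot reading of the gripped-end corner gave -69 mm. I had mistaken a shadow edge for the corner, and the outline check settled it.

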